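Weigh and label a loaf on the counter scale

ROBOT

A 7-joint arm with a two-finger parallel gripper is mounted at the origin on the work surface. World frame = base frame: x ahead of the robot, y to its left, z up, the work surface at z = 0. Lengths are in m, angles in rad, forces in N, time in s.
With the tool pointing down it reaches from about 0.4 to 0.9 m from the base axis. Payload 5.5 kg.
Tool frame: the origin (TCP) lies between the finger pads, 19 mm behind the fingertips; this is the grasp point; z points along the fingers, y is the line along which they close (so a half turn about z gives the same grasp; the last joint's range is limited). The gripper opens to 92 mm and grips with 3 to 60 N. Pads are 19 mm wide; open, the fingers measure 130 mm over their backs; the gripper's body (75 mm by 190 mm) begins 47 mm behind the grasp point.
Start: joints at [-0.936, 0.501, -0.427, 1.55, 0.221, 1.138, -0.21], TCP at [0.236, 0.606, 0.246] pointing down, gripper open.
Joint ranges: [-2.88, 2.88], [-0.31, 2.03], [-1.54, 1.56], [0.2, 2.42], [-1.41, 4.55], [0.19, 2.02], [-2.57, 2.57]. Speed limits (rad/s): [2.57, 2.57, 3.14, 3.14, 3.14, 3.14, 3.14].

INTERFACE

Orientations are given as a 3x3 rotation matrix whose columns are the frame's x, y, z axes.
In Python, from cell import readout, eyes, robot, finder gives the robot as it stands.
- The arm moves only by the tool play_rows, never from a script. Its argument "motion" is a list of rows, each a list of 3 entries, a list of its own where there are three numbers: the turn, a rotation vector about the tool's x, y, z in rad, then the shift along the tool's x, y, z in units of 40 mm (1.0 is 40 mm), then the opening, from -1 (shut) to 1 (fully open). A call has 1 to 12 rows; each row shifts and turns the commanded pose from where the row before left it, along the tool's axes as they then stand; what a row does not reach is not made up. A row lasts 1/8 s, in which the tool goes at most 62.5 mm and 10.7 degrees, less where a joint would pass 70% of its speed; a pose out of reach is approached as far as the arm can. A call is refused whole if a number of a shift passes 1 or a number of a turn 0.188, either way. A call with a gripper value outside its range is refused whole. The fingers move at their own pace and stop on an object; the grip force is fixed at half the most. Time passes only in rows, so rows that do not move let the fingers close. It gives the time, the measured TCP pose, the force, the opening and the grip force at its end, in the units of the state.
- readout.get_obs(): the state, without advancing time (a new reading comes with each control period).
- eyes.read_camera(name): name is "scene" or "top" or "wrist"; returns a dict with "img" (420x560x3 uint8, blue, green, red), "fx", "fy", "cx", "cy" (pixels), "k1" (the pictures are not rectified: a ray, as slopes to the right and down, at radius r is drawn at 1 + k1 r^2 times it, then the intrinsics apply), "rvec" (rotation vector, rad) and "tvec" (3), from world to camera coordinates, as OpenCV has them. Camera axes: x right, y down, z forward; pixel columns grow to the right and rows downward; lengths in m; the calibration is good to about 2 mm. A picture is of the moment at which its call begins. There is no depth.
- robot.sign_off(): hands the job in; it is judged then, once.
Trained networks look in the newest picture that a camera, given by its name, has taken for a name from the list of things; names that differ only in an ending like _2 or _b are one class to them, and where a whole thing is asked for, a point or a joint stands for the part that bears it (a point fixed in the world has none). Each returns a list of dicts, best first, with "conf" (0 to 1); they miss things now and then, are a little off and sometimes report something else, mostly with a low value. They report only what shows in the picture. A call takes as long as a camera call. They do not tell look-alikes from the thing itself.
- finder.recognise(camera, name): "position" ([column, row] in pixels, amid what is visible of it).
The state is a dict: "clock": time; "qpos": joint angles; "dq": joint speeds; "effort": joint torques, N m; "tcp_pos": TCP position; "tool_rot": TCP orientation; "contact_force": force on the tool from outside, world axes, zero at the start; "moment": the same for the moment, N m; "opening": opening from 0.0 (shut) to 1.0 (fully open); "gripper_force": force on a finger pad.
Only numpy, scipy, OpenCV 4.12 (cv2) and the standard library are available. Lean on these libraries where they do the work, as an engineer would, in place of code of your own. Each camera call takes 0.05 s, during which the arm holds its last target. There are 200 camera calls.

TASK

Weigh the long loaf and print its label: set the empty wooden tray centred and square on the scale's steel platter, long side along long side, take your hand off it, then press the round tare key fully down and let it up. Lay the long loaf in the tray the right way up, take your hand off, and press the wide print key fully down and let it up; the tare key is only for the empty tray, the print key only for the loaf lying in the tray, and the square zero key is not to be pressed. Set the tray and the loaf down without dropping them, and leave the round loaf, the quiche and the jar where they are.

Things in the scene. Friction and masses are not known exactly. Their poses are not given: they have to be found in the camera images.
- scale: Label-printing counter scale, grey plastic, fixed; it stands left or right on the counter. Origin on the counter under the middle of its width (y, 290 mm); x runs from its front (-122 mm) to its back (+213 mm), z up. Body 131 mm high behind x = -1 mm; in front of that a panel with three keys slopes down to the front, where it is 45 mm high.
- panel (a point): Middle of the scale's sloping key panel (110 mm up the slope, 290 mm wide; 26 degrees from horizontal, facing the scale's front and up). The platter overhangs its upper part: seen from above the platter's front edge is 18 mm behind the middles of the key tops, its top 81 mm above them. So a tool pointing straight down at a key strikes the platter; one square to the panel does not.
- platter (a point): Middle of the top face of the scale's steel platter: 220 mm along x, 290 mm along y, 12 mm thick, top 160 mm above the counter. Axes as the scale's; in the scale's frame it is at x = +45 mm, y = 0. An obstacle at the back of the scale: a display (30 mm x, 150 mm y) centred at scale x = 188, y = -75 mm, 318 to 373 mm above the counter, on a 22 mm pole at x = 188, y = -100 mm.
- tare_top (a point): Middle of the top of the round tare key: 30 mm diameter, white plastic, leftmost of the three seen from the scale's front (at y = +70 mm on the scale). z points out square to the panel (press along -z), y along the key row as the scale's y, x up the slope. 13 mm above the panel when up; moves with the key.
- tare (a joint): Travel of the tare key in m: 0 up, 0.006 fully down. A spring returns it: 1.5 N starts it, 5 N holds it fully down. It counts as fully down past 0.005 and as up below 0.001.
- zero_top (a point): Middle of the top of the square zero key (24 x 24 mm, white plastic, the middle one of the three, at y = 0 on the scale). Axes and height as tare_top. Not to be pressed.
- zero (a joint): Travel of the zero key in m, like tare. Must stay below 0.003.
- print_top (a point): Middle of the top of the wide print key: 56 mm along the key row (y) by 24 mm, white plastic, rightmost of the three seen from the scale's front (at y = -75 mm on the scale). Axes and height as tare_top.
- print (a joint): Travel of the print key in m, like tare: 0 up, 0.006 fully down (5 N).
- tray: Open wooden bread tray, 140 mm (x) by 240 mm (y), 40 mm high, walls 10 mm thick, floor 8 mm thick, about 0.3 kg; dark hand slots drawn on the short ends. Origin at the middle of its underside, z up, y along its length; long walls' middles at x = +65 and -65 mm. Starts on the counter with its length roughly away from the robot. Either way round will do on the platter.
- loaf: Long crusty loaf, 184 mm long (x), 56 mm wide (y), 50 mm high, about 0.25 kg. Flat underside; in its middle 110 mm the sides are upright from 17 to 29 mm above it. Origin at the middle of its underside, x along its length, z up. Starts on the board's robot-side half, 12 mm above the counter. Either way round will do in the tray.
- board: Dark wooden serving board fixed to the counter under the two loaves, 350 (x) x 180 (y) x 12 mm. Origin at the middle of its underside.
- boule: Round loaf, 114 mm across, 69 mm high, on the far half of the serving board. Origin at the middle of its underside. Leave alone.
- quiche: Quiche in a round tin, 94 mm across, 28 mm high, on the counter on the robot's side of the tray's start. Origin at the middle of its underside. Leave alone.
- jar: Glass jar with a wooden lid, 80 mm across, 135 mm high, on the counter beyond the tray's start. Origin at the middle of its underside. Leave alone.
Things that resemble listed ones, but are neither listed nor needed, are in the scene too. Of the things that look like the loaf, the smallest one is meant.

How it is judged:
On the way, in this order (a step that is already met when the one before it is completed fails the run):
1. the empty tray stands centred and square on the platter, at rest and let go (x of tray in the frame of platter between -0.035 and 0.035 m and y of tray in the frame of platter between -0.025 and 0.025 m and z of tray in the frame of platter between -0.004 and 0.004 m and angle between tray's own z axis and vertical below 0.05 rad and angle between the y axis of tray and the y axis of platter, either way round below 0.15 rad and contact force between loaf and tray below 0.1 N and contact force between tray and the fingers below 0.1 N and contact force between tray and the arm below 0.1 N and linear speed of tray below 0.02 m/s and angular speed of tray below 0.15 rad/s), for 0.2 s.
2. with the empty tray so and untouched, the tare key is pressed fully down (x of tray in the frame of platter between -0.035 and 0.035 m and y of tray in the frame of platter between -0.025 and 0.025 m and z of tray in the frame of platter between -0.004 and 0.004 m and angle between tray's own z axis and vertical below 0.05 rad and angle between the y axis of tray and the y axis of platter, either way round below 0.15 rad and contact force between loaf and tray below 0.1 N and contact force between tray and the fingers below 0.1 N and contact force between tray and the arm below 0.1 N and value of joint tare above 0.005 m), for 0.05 s.
3. the tare key is let up again, the empty tray still on the platter (x of tray in the frame of platter between -0.035 and 0.035 m and y of tray in the frame of platter between -0.025 and 0.025 m and z of tray in the frame of platter between -0.004 and 0.004 m and angle between tray's own z axis and vertical below 0.05 rad and angle between the y axis of tray and the y axis of platter, either way round below 0.15 rad and contact force between loaf and tray below 0.1 N and value of joint tare below 0.001 m), for 0.05 s.
4. the long loaf lies in the tray on the platter, at rest, tray and loaf let go (x of tray in the frame of platter between -0.035 and 0.035 m and y of tray in the frame of platter between -0.025 and 0.025 m and z of tray in the frame of platter between -0.004 and 0.004 m and angle between tray's own z axis and vertical below 0.05 rad and angle between the y axis of tray and the y axis of platter, either way round below 0.15 rad and x of loaf in the frame of tray between -0.045 and 0.045 m and y of loaf in the frame of tray between -0.03 and 0.03 m and z of loaf in the frame of tray between 0.003 and 0.015 m and angle between loaf's own z axis and vertical below 0.12 rad and contact force between each of tray, loaf and the fingers below 0.1 N and contact force between each of tray, loaf and the arm below 0.1 N and linear speed of loaf below 0.02 m/s and angular speed of loaf below 0.15 rad/s), for 0.2 s.
5. with the loaf so in the tray and both untouched, the print key is pressed fully down (x of tray in the frame of platter between -0.035 and 0.035 m and y of tray in the frame of platter between -0.025 and 0.025 m and z of tray in the frame of platter between -0.004 and 0.004 m and angle between tray's own z axis and vertical below 0.05 rad and angle between the y axis of tray and the y axis of platter, either way round below 0.15 rad and x of loaf in the frame of tray between -0.045 and 0.045 m and y of loaf in the frame of tray between -0.03 and 0.03 m and z of loaf in the frame of tray between 0.003 and 0.015 m and angle between loaf's own z axis and vertical below 0.12 rad and contact force between each of tray, loaf and the fingers below 0.1 N and contact force between each of tray, loaf and the arm below 0.1 N and value of joint print above 0.005 m), for 0.05 s.
At the end, for the whole second after the job is handed in: Tray on the platter within 35 mm (x) and 25 mm (y) of its middle, turned under 0.15 rad, level; the long loaf on its underside on the tray floor, within 45 mm across and 30 mm along of its middle, tilted under 0.12 rad; tray and loaf at rest; all three keys up (below 1 mm) (x of tray in the frame of platter between -0.035 and 0.035 m and y of tray in the frame of platter between -0.025 and 0.025 m and z of tray in the frame of platter between -0.004 and 0.004 m and angle between tray's own z axis and vertical below 0.05 rad and angle between the y axis of tray and the y axis of platter, either way round below 0.15 rad and x of loaf in the frame of tray between -0.045 and 0.045 m and y of loaf in the frame of tray between -0.03 and 0.03 m and z of loaf in the frame of tray between 0.003 and 0.015 m and angle between loaf's own z axis and vertical below 0.12 rad and value of joint each of tare, print, zero below 0.001 m and linear speed of each of tray, loaf below 0.02 m/s and angular speed of each of tray, loaf below 0.15 rad/s); the robot touches nothing.
It fails at once if the tare key is pressed with the loaf on the tray (value of joint tare above 0.003 m and contact force between loaf and tray above 0.3 N).
It fails at once if the print key is pressed without the loaf in the tray (value of joint print above 0.003 m and not (x of loaf in the frame of tray between -0.045 and 0.045 m and y of loaf in the frame of tray between -0.03 and 0.03 m and z of loaf in the frame of tray between 0.003 and 0.015 m and angle between loaf's own z axis and vertical below 0.12 rad)).
It fails at once if the zero key is pressed (value of joint zero above 0.003 m).
It fails at once if the tray or the loaf is dropped (moves faster than 0.7 m/s out of the hand) ((contact force between tray and the fingers below 0.05 N and contact force between tray and the arm below 0.05 N and linear speed of tray above 0.7 m/s) or (contact force between loaf and the fingers below 0.05 N and contact force between loaf and the arm below 0.05 N and linear speed of loaf above 0.7 m/s)).
It fails at once if the round loaf, the quiche or the jar is moved more than 30 mm (distance of any of boule, quiche, jar from where it was at the start of the episode above 0.03 m).
It also fails if it takes over 72 s, if anything falls off the work surface, if the arm or the gripper's body presses on something with over 40 N, if the wrist force passes 120 N, or if a joint passes its speed limit or range.

## Working session

There is one attempt and no reset: what is moved stays moved. The work goes in short steps, Python scripts to look and compute and a tool call to move; the robot and the scene stay as the last step left them, time stands still between calls to the robot, and variables do not carry over. Pictures are saved under pics/ and viewed, at most 14 in all, crops included, and the job is handed in when it is done.

Besides the shell and the picture viewer there is one more tool, called after "Call:" in YAML: its name, and indented under it one key for each argument. play_rows: Moves the arm, as the interface text tells. Its arguments: {"type":"object","properties":{"motion":{"type":"array"}},"required":["motion"]}

```bash
mkdir -p pics; ls
cat > h.py <<'E'
import numpy as np, cv2
from cell import readout, eyes, robot, finder
def cam(n,save=None):
    c=eyes.read_camera(n)
    if save: cv2.imwrite('pics/'+save,c['img'])
    return c
def K(c): return np.array([[c['fx'],0,c['cx']],[0,c['fy'],c['cy']],[0,0,1.]]),np.array([c['k1'],0,0,0,0.])
def ray(c,px):
    k,d=K(c); u=cv2.undistortPoints(np.array([[px]],float),k,d)[0,0]
    R=cv2.Rodrigues(np.array(c['rvec'],float))[0]; t=np.array(c['tvec'],float).ravel()
    return -R.T@t, R.T@np.array([u[0],u[1],1.])
def atz(c,px,z):
    o,v=ray(c,px); return o+v*(z-o[2])/v[2]
def proj(c,P):
    k,d=K(c); return cv2.projectPoints(np.array(P,float).reshape(-1,1,3),np.array(c['rvec'],float),np.array(c['tvec'],float),k,d)[0][:,0]
E
python3 - <<'E'
from h import *
np.set_printoptions(precision=3,suppress=True)
o=readout.get_obs();print(o['clock'],o['tcp_pos'],o['tool_rot'],o['opening'])
for n in('scene','top'):
    c=cam(n,n+'0.png')
    print(n,ray(c,(280,210)))
    for x in['scale','tare_top','zero_top','print_top','tray','loaf','board','boule','quiche','jar','platter']:
        try: print(x,[(np.round(d['position']),round(d['conf'],2)) for d in finder.recognise(n,x)][:4])
        except Exception as e: print(x,e)
E
```

```text
pics
0.0 [0.236 0.605 0.244] [[-0.932  0.363 -0.001]
 [ 0.363  0.932 -0.002]
 [ 0.    -0.002 -1.   ]] 1.0005237287037738
scene (array([ 1.138, -0.82 ,  1.124]), array([-0.46 ,  0.516, -0.723]))
scale [(array([384., 173.]), 0.67)]
tare_top []
zero_top []
print_top []
tray [(array([314., 225.]), 0.71), (array([235., 274.]), 0.36)]
loaf [(array([140., 315.]), 0.74), (array([238., 272.]), 0.72)]
board [(array([259., 292.]), 0.8)]
boule [(array([286., 300.]), 0.64)]
quiche [(array([274., 198.]), 0.95), (array([287., 302.]), 0.34)]
jar [(array([356., 242.]), 0.98), (array([315., 227.]), 0.17)]
platter [(array([380., 173.]), 0.7)]
top (array([ 0.41 , -0.115,  1.21 ]), array([ 0.049,  0.034, -0.998]))
scale [(array([148., 157.]), 0.63)]
tare_top [(array([124., 205.]), 0.53), (array([367., 194.]), 0.49)]
zero_top []
print_top [(array([252., 236.]), 0.43), (array([169., 212.]), 0.41)]
tray [(array([254., 177.]), 0.75), (array([147., 208.]), 0.2)]
loaf [(array([347., 299.]), 0.96), (array([367., 195.]), 0.88), (array([456., 231.]), 0.77)]
board [(array([350., 171.]), 0.95)]
boule [(array([352., 132.]), 0.7)]
quiche [(array([254., 238.]), 0.85), (array([150., 156.]), 0.35)]
jar [(array([258., 121.]), 0.91)]
platter [(array([150., 156.]), 0.79)]
```

View pics/top0.png

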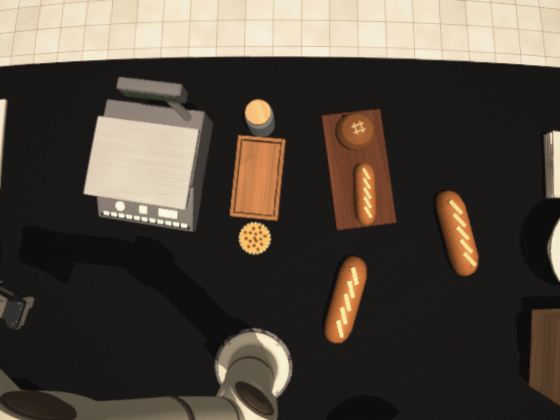

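View pics/scene0.png

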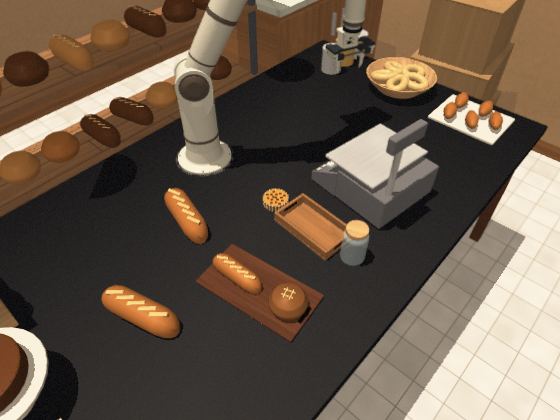

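The top view shows the scale at left (platter about (145,160), keys along row 210), the tray (258,178), and the small loaf on the board (366,194). The two bigger loaves are look-alikes. Next, an enlarged crop for the corners.

Run:
```python
import cv2
i=cv2.imread('pics/top0.png')
cv2.imwrite('pics/crop1.png',cv2.resize(cv2.convertScaleAbs(i[75:240,75:295],alpha=1.3,beta=25),None,fx=3.5,fy=3.5,interpolation=cv2.INTER_CUBIC))
```

```text
(no output)
```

View pics/crop1.png

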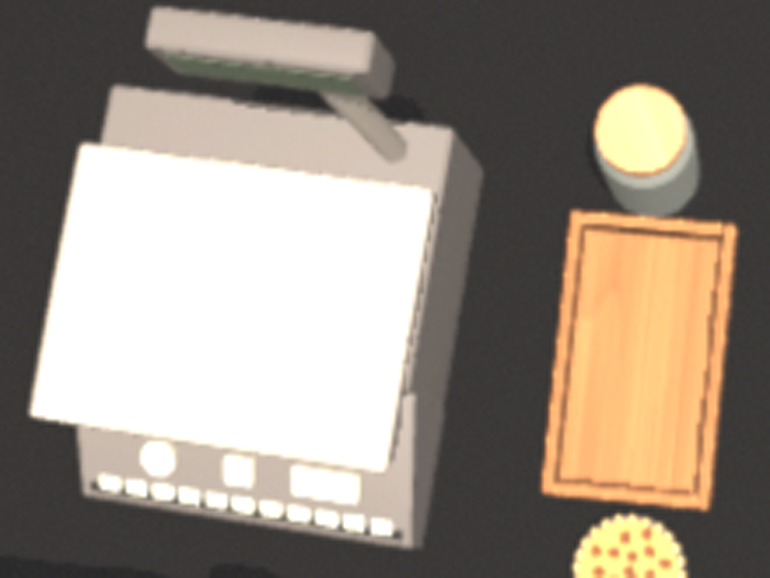

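Run:
```python
from h import *
from scipy.optimize import least_squares
np.set_printoptions(precision=4,suppress=True)
c=cam('top')
U=lambda p:(np.array(p,float)+.5)/3.5-.5+75
def fit(P,px,x0):
    P=np.array(P,float);px=np.array(px,float)
    def f(v):
        C,S=np.cos(v[2]),np.sin(v[2])
        W=np.c_[v[0]+C*P[:,0]-S*P[:,1],v[1]+S*P[:,0]+C*P[:,1],P[:,2]]
        return (proj(c,W)-px).ravel()
    r=least_squares(f,x0);print(r.x,np.abs(r.fun).max());return r.x
rect=lambda a,b,z:[[a,b,z],[a,-b,z],[-a,-b,z],[-a,b,z]]
pl=[[45+110,145],[45+110,-145],[45-110,-145],[45-110,145]]
kx=-0.083
P=[[x/1e3,y/1e3,.16] for x,y in pl]+[[kx,.07,.079],[kx,0,.079],[kx,-.075,.079]]
print('scale');s=fit(P,U([(82,144),(434,187),(387,471),(32,416),(158,459),(238,470),(325,485)]),[.6,.45,0])
print('tray');fit(rect(.07,.12,.04),U([(543,494),(572,211),(737,226),(709,509)]),[.5,.1,1.5])
i=c['img'].astype(int)
hsv=cv2.cvtColor(c['img'],cv2.COLOR_BGR2HSV)
print('loafpx',hsv[195,375],hsv[195,348],hsv[215,340])
m=((hsv[...,2]>110)&(hsv[...,1]>80)).astype(np.uint8)[155:230,340:395]
n,l,st,ce=cv2.connectedComponentsWithStats(m);k=1+st[1:,4].argmax()
pts=np.argwhere(l==k)[:,::-1]+[340,155];r=cv2.minAreaRect(pts.astype(np.float32));print(r)
b=cv2.boxPoints(r);g=[(b[j]+b[(j+1)%4])/2 for j in range(4)]
for q in g:print('side',atz(c,q,.012+.025))
print('c',atz(c,r[0],.037))
cv2.imwrite('pics/crop2.png',cv2.resize(cv2.convertScaleAbs(c['img'][100:240,315:405],alpha=1.5,beta=20),None,fx=4,fy=4,interpolation=cv2.INTER_CUBIC))
for n,p,z in(('quiche',(254,238),.028),('jar',(258,112),.135),('boule',(356,130),.07)):print(n,atz(c,p,z))
```

```text
scale
[ 0.5448  0.3051 -0.1389] 0.905343827156841
tray
[ 0.5625 -0.0086  1.4872] 0.23479673851309713
loafpx [ 11 174 144] [ 10 164 112] [ 10 164 123]
((374.0, 190.5), (71.0, 40.0), 90.0)
side [ 0.6321 -0.3502  0.037 ]
side [ 0.5278 -0.4088  0.037 ]
side [ 0.4233 -0.3496  0.037 ]
side [ 0.5264 -0.2909  0.037 ]
c [ 0.527  -0.3496  0.037 ]
quiche [0.3847 0.0001 0.028 ]
jar [ 0.7292 -0.0154  0.135 ]
boule [ 0.6979 -0.2922  0.07  ]
```

View pics/crop2.png

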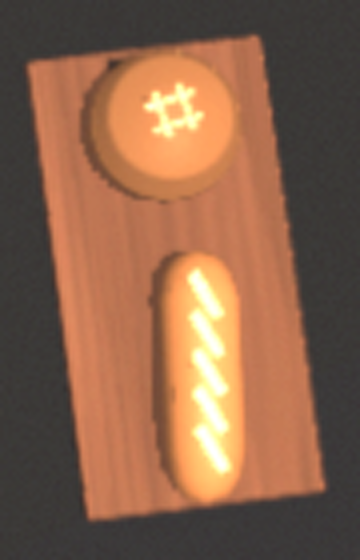

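The crop shows the loaf pointing roughly along the board's length, about (203,380) in the crop, which is about (366,195) in full pixels. The tray and scale fits are good to under 1 px. I'll write a step calculator and move to above the tray's right long wall.

```bash
cat >> h.py <<'E'
np.set_printoptions(precision=4,suppress=True)
from scipy.spatial.transform import Rotation as Ro
SC=np.array([.5448,.3051]);SY=-.1389
def go(pos,Rt=None,start=None):
    """print turn (rotvec, tool) then shift (units, tool axes after the turn)"""
    o=readout.get_obs();p,R=(o['tcp_pos'],np.array(o['tool_rot'])) if start is None else start
    if Rt is not None:
        print('turn',Ro.from_matrix(R.T@Rt).as_rotvec()); R=Rt
    s=R.T@(np.array(pos)-p)/.04; print('shift',s,'rows>=',np.abs(s).max()); return np.array(pos),R
def down(a):
    "tool down, tool y at world angle a"
    y=np.array([np.cos(a),np.sin(a),0]);z=np.array([0,0,-1.]);return np.c_[np.cross(y,z),y,z]
E
python3 - <<'E'
from h import *
s=go([.5571,-.0734,.14],down(1.4872))
E
```

```text
turn [-0.0001 -0.     -0.2881]
shift [ -9.4142 -16.2452   2.6374] rows>= 16.24515343288418
```

Call:
play_rows:
  motion:
    - [[0,0,-0.144],[0,0,0],1]
    - [[0,0,-0.144],[0,0,0],1]
    - [[0,0,0],[-0.52,-0.9,0],1]
    - [[0,0,0],[-0.52,-0.9,0],1]
    - [[0,0,0],[-0.52,-0.9,0],1]
    - [[0,0,0],[-0.52,-0.9,0],1]
    - [[0,0,0],[-0.52,-0.9,0],1]
    - [[0,0,0],[-0.52,-0.9,0],1]
    - [[0,0,0],[-0.52,-0.9,0],1]
    - [[0,0,0],[-0.52,-0.9,0],1]
    - [[0,0,0],[-0.52,-0.9,0],1]
    - [[0,0,0],[-0.52,-0.9,0],1]

```text
clock: 2.75
tcp_pos: [0.4138, 0.2283, 0.2458]
tool_rot: [[-0.997, 0.084, 0.001], [0.084, 0.997, 0.0], [-0.001, 0.0, -1.0]]
contact_force: [0.9, 0.9, -1.0]
opening: 1.002
gripper_force: 0.0
```

Call:
play_rows:
  motion:
    - [[0,0,0],[-0.52,-0.9,0.25],1]
    - [[0,0,0],[-0.52,-0.9,0.35],1]
    - [[0,0,0],[-0.52,-0.9,0.35],1]
    - [[0,0,0],[-0.52,-0.9,0.35],1]
    - [[0,0,0],[-0.52,-0.9,0.35],1]
    - [[0,0,0],[-0.52,-0.9,0.35],1]
    - [[0,0,0],[-0.52,-0.9,0.35],1]
    - [[0,0,0],[-0.52,-0.9,0.35],1]
    - [[0,0,0],[0,0,0],1]
    - [[0,0,0],[0,0,0],1]

```text
clock: 4.0
tcp_pos: [0.5548, -0.0707, 0.1374]
tool_rot: [[-0.997, 0.084, -0.0], [0.084, 0.997, 0.001], [0.001, 0.001, -1.0]]
contact_force: [-0.0, -0.3, 0.3]
opening: 0.999
gripper_force: 0.0
```

Run:
```python
from h import *
o=readout.get_obs();print(o['clock'],o['tcp_pos'],o['tool_rot'],o['qpos'],o['contact_force'])
c=cam('wrist','w1.png')
P=[]
C,S=np.cos(1.4872),np.sin(1.4872)
for x,y in((.07,.12),(.07,-.12),(-.07,-.12),(-.07,.12)):P.append([.5625+C*x-S*y,-.0086+S*x+C*y,.04])
print(proj(c,P))
go([.5571,-.0734,.031],down(1.4872))
```

```text
4.0 [ 0.5548 -0.0707  0.1374] [[-0.9965  0.0836 -0.0004]
 [ 0.0836  0.9965  0.0008]
 [ 0.0005  0.0008 -1.    ]] [ 0.1984  0.4447 -0.1489  1.8795  0.086   0.824   1.4924] [-0.0386 -0.2749  0.312 ]
[[449.7787  68.539 ]
 [406.893  331.478 ]
 [266.9611 332.4278]
 [264.9948  66.3568]]
turn [ 0.0009 -0.      0.0012]
shift [-0.0628 -0.0799  2.6682] rows>= 2.668172279237403
```

View pics/w1.png

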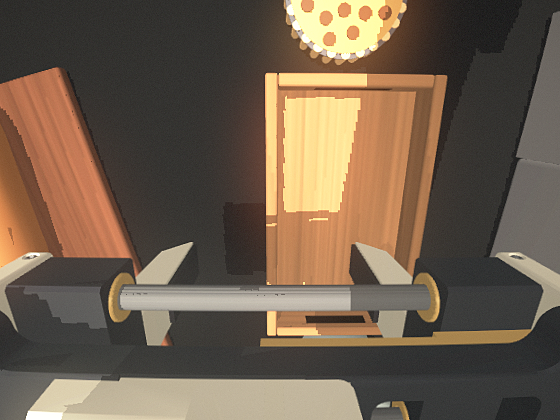

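The wrist view shows the tray's right long wall (column 270, rows 73–335) between the open fingers (165–380), so I'm descending.

Call:
play_rows:
  motion:
    - [[0,0,0],[-0.06,-0.08,0.4],1]
    - [[0,0,0],[0,0,0.6],1]
    - [[0,0,0],[0,0,0.6],1]
    - [[0,0,0],[0,0,0.5],1]
    - [[0,0,0],[0,0,0.35],1]
    - [[0,0,0],[0,0,0.15],1]
    - [[0,0,0],[0,0,0],0.2]
    - [[0,0,0],[0,0,0],-0.3]
    - [[0,0,0],[0,0,0],-1]
    - [[0,0,0],[0,0,0],-1]
    - [[0,0,0],[0,0,0],-1]
    - [[0,0,0],[0,0,0],-1]

```text
clock: 5.55
tcp_pos: [0.5571, -0.0748, 0.0336]
tool_rot: [[-0.996, 0.084, 0.0], [0.084, 0.996, 0.0], [-0.0, 0.0, -1.0]]
contact_force: [0.0, -0.5, -1.1]
opening: 0.397
gripper_force: 0.0
```

Call:
play_rows:
  motion:
    - [[0,0,0],[0,0,0],-1]
    - [[0,0,0],[0,0,0],-1]
    - [[0,0,0],[0,0,0],-1]
    - [[0,0,0],[0,0,0],-1]
    - [[0,0,0],[0,0,0],-1]
    - [[0,0,0],[0,0,0],-1]

```text
clock: 6.3
tcp_pos: [0.5571, -0.0746, 0.0335]
tool_rot: [[-0.997, 0.083, -0.0], [0.083, 0.997, 0.0], [0.0, 0.0, -1.0]]
contact_force: [-0.3, 0.7, 0.3]
opening: 0.111
gripper_force: 30.0
```

Call:
play_rows:
  motion:
    - [[0,0,0],[0,0,-0.15],-1]
    - [[0,0,0],[0,0,-0.3],-1]
    - [[0,0,0],[0,0,-0.5],-1]
    - [[0,0,0],[0,0,-0.6],-1]
    - [[0,0,0],[0,0,-0.7],-1]
    - [[0,0,0],[0,0,-0.7],-1]
    - [[0,0,0],[0,0,-0.7],-1]
    - [[0,0,0],[0,0,-0.7],-1]
    - [[0,0,0],[0,0,-0.6],-1]
    - [[0,0,0],[0,0,-0.4],-1]
    - [[0,0,0],[0,0,-0.15],-1]
    - [[0,0,0],[0,0,0],-1]

```text
clock: 7.8
tcp_pos: [0.5569, -0.0749, 0.2534]
tool_rot: [[-0.996, 0.084, -0.0], [0.084, 0.996, -0.0], [0.0, -0.0, -1.0]]
contact_force: [0.4, -0.2, -3.1]
opening: 0.106
gripper_force: 30.0
```

Run:
```python
from h import *
cam('scene','s2.png');o=readout.get_obs();print(o['tcp_pos'],o['moment'],o['contact_force'],o['opening'])
s=go([.525,.3079,.255],down(-.1389))
```

```text
[ 0.5566 -0.0748  0.2528] [-0.1806  0.0465 -0.0231] [-0.8993 -0.2156 -3.5253] 0.10924531073491892
turn [-0.001 -0.001  1.626]
shift [ 9.3667 -2.1066 -0.055 ] rows>= 9.366691760609054
```

View pics/s2.png

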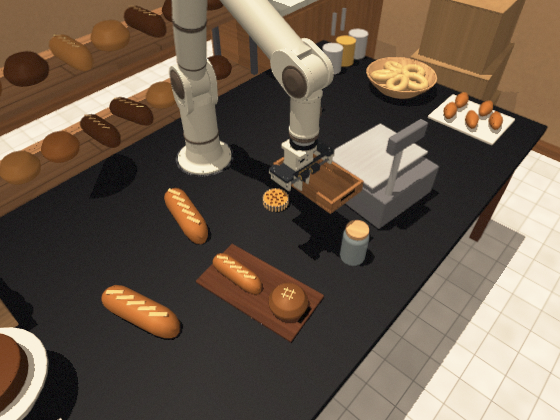

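The scene view shows the tray held level above its start, around (318,180), with the jar and quiche undisturbed. Next I rotate it and carry it over the platter.

Call:
play_rows:
  motion:
    - [[0,0,0.08],[0,0,0],-1]
    - [[0,0,0.15],[0,0,0],-1]
    - [[0,0,0.15],[0,0,0],-1]
    - [[0,0,0.15],[0,0,0],-1]
    - [[0,0,0.15],[0,0,0],-1]
    - [[0,0,0.15],[0,0,0],-1]
    - [[0,0,0.15],[0,0,0],-1]
    - [[0,0,0.15],[0,0,0],-1]
    - [[0,0,0.15],[0,0,0],-1]
    - [[0,0,0.15],[0,0,0],-1]
    - [[0,0,0.15],[0,0,0],-1]
    - [[0,0,0.046],[0,0,0],-1]

```text
clock: 9.35
tcp_pos: [0.5562, -0.0746, 0.252]
tool_rot: [[0.141, 0.99, -0.003], [0.99, -0.141, 0.0], [-0.0, -0.003, -1.0]]
contact_force: [0.5, -0.1, -3.1]
opening: 0.107
gripper_force: 30.0
```

Call:
play_rows:
  motion:
    - [[0,0,0],[0.3,-0.1,0],-1]
    - [[0,0,0],[0.6,-0.2,0],-1]
    - [[0,0,0],[0.9,-0.2,0],-1]
    - [[0,0,0],[1,-0.2,0],-1]
    - [[0,0,0],[1,-0.2,0],-1]
    - [[0,0,0],[1,-0.2,0],-1]
    - [[0,0,0],[1,-0.2,0],-1]
    - [[0,0,0],[1,-0.2,0],-1]
    - [[0,0,0],[1,-0.2,0],-1]
    - [[0,0,0],[0.8,-0.2,0],-1]
    - [[0,0,0],[0.5,-0.2,0],-1]
    - [[0,0,0],[0.2,0,0],-1]

```text
clock: 10.85
tcp_pos: [0.524, 0.3069, 0.253]
tool_rot: [[0.135, 0.991, -0.002], [0.991, -0.135, -0.0], [-0.0, -0.002, -1.0]]
contact_force: [0.5, -0.7, -3.6]
opening: 0.105
gripper_force: 30.0
```

Run:
```python
from h import *
cam('top','t3.png');o=readout.get_obs();print(o['clock'],o['tcp_pos'],o['moment'],o['contact_force'],o['opening'],o['qpos'])
s=go([.525,.3079,.1965],down(-.1389))
```

```text
10.9 [0.5249 0.3068 0.2531] [0.14   0.1179 0.0392] [ 0.5891  1.7781 -2.8347] 0.10762792975339637 [-0.5132  0.3867 -0.0774  1.6632  0.0322  1.0933 -0.7364]
turn [-0.0006 -0.0002  0.0021]
shift [ 0.0285 -0.0003  1.416 ] rows>= 1.4160225018084893
```

View pics/t3.png

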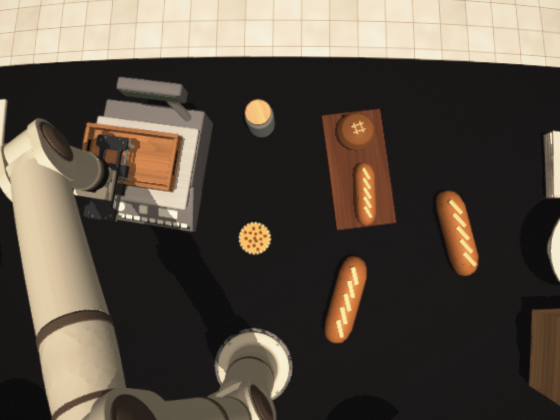

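The top view shows the tray over the platter, with rim corners about (85,124) to (180,188), long side along long side. Lowering.

Call:
play_rows:
  motion:
    - [[0,0,0],[0.03,0,0.15],-1]
    - [[0,0,0],[0,0,0.3],-1]
    - [[0,0,0],[0,0,0.3],-1]
    - [[0,0,0],[0,0,0.3],-1]
    - [[0,0,0],[0,0,0.15],-1]
    - [[0,0,0],[0,0,0.1],-1]
    - [[0,0,0],[0,0,0.05],-1]
    - [[0,0,0],[0,0,0.04],-1]
    - [[0,0,0],[0,0,0.03],-1]
    - [[0,0,0],[0,0,0],-1]
    - [[0,0,0],[0,0,0],-1]

```text
clock: 12.28
tcp_pos: [0.5257, 0.3064, 0.1969]
tool_rot: [[0.139, 0.99, 0.0], [0.99, -0.139, 0.0], [0.0, 0.0, -1.0]]
contact_force: [0.5, 0.4, -2.6]
opening: 0.106
gripper_force: 30.0
```

Call:
play_rows:
  motion:
    - [[0,0,0],[0,0,0.03],-1]
    - [[0,0,0],[0,0,0.03],-1]
    - [[0,0,0],[0,0,0.03],-1]
    - [[0,0,0],[0,0,0],-1]
    - [[0,0,0],[0,0,0],-1]

```text
clock: 12.9
tcp_pos: [0.5257, 0.3065, 0.1935]
tool_rot: [[0.139, 0.99, 0.0], [0.99, -0.139, 0.0], [0.0, 0.0, -1.0]]
contact_force: [-2.0, -0.7, 1.5]
opening: 0.107
gripper_force: 30.0
```

Contact felt, and the tray stands on the platter. Releasing and rising.

Call:
play_rows:
  motion:
    - [[0,0,0],[0,0,0],-0.6]
    - [[0,0,0],[0,0,0],-0.2]
    - [[0,0,0],[0,0,0],0.0]
    - [[0,0,0],[0,0,0],0.0]
    - [[0,0,0],[0,0,-0.1],0.0]
    - [[0,0,0],[0,0,-0.3],0.0]
    - [[0,0,0],[0,0,-0.5],0.0]
    - [[0,0,0],[0,0,-0.6],0.0]
    - [[0,0,0],[0,0,-0.6],0.0]
    - [[0,0,0],[0,-0.6,0],-1]
    - [[0,0,0],[0,-0.8,0],-1]
    - [[0,0,0],[0,-0.8,0],-1]

```text
clock: 14.4
tcp_pos: [0.4378, 0.3188, 0.2782]
tool_rot: [[0.139, 0.99, 0.001], [0.99, -0.139, 0.001], [0.001, 0.001, -1.0]]
contact_force: [-0.7, -0.2, 1.0]
opening: 0.222
gripper_force: 0.0
```

Call:
play_rows:
  motion:
    - [[0,0,-0.157],[0,-0.5,0],-1]
    - [[0,0,-0.157],[0,0,0],-1]
    - [[0,0,-0.157],[0,0,0],-1]
    - [[0,0,-0.157],[0,0,0],-1]
    - [[0,0,-0.157],[0,0,0],-1]
    - [[0,0,-0.157],[0,0,0],-1]
    - [[0,0,-0.157],[0,0,0],-1]
    - [[0,0,-0.157],[0,0,0],-1]
    - [[0,0,-0.157],[0,0,0],-1]
    - [[0,0,-0.157],[0,0,0],-1]

```text
clock: 15.65
tcp_pos: [0.4189, 0.3215, 0.2782]
tool_rot: [[-0.991, 0.134, 0.001], [0.134, 0.991, 0.001], [-0.001, 0.001, -1.0]]
contact_force: [0.1, -0.1, -0.1]
opening: 0.003
gripper_force: 0.0
```

```bash
cat >> h.py <<'E'
t=np.deg2rad(26);Rs=Ro.from_euler('z',SY).as_matrix()
N=Rs@[-np.sin(t),0,np.cos(t)]
RP=Rs@np.array([[-np.cos(t),0,np.sin(t)],[0,1,0],[-np.sin(t),0,-np.cos(t)]])
def key(y): return np.r_[SC,0]+Rs@[-.083,y,.079]
E
python3 - <<'E'
from h import *
o=readout.get_obs();print(o['clock'],o['tcp_pos'],o['tool_rot'],o['opening'],o['qpos'])
c=cam('top');d=c['img'][85:240,70:300]
cv2.imwrite('pics/t4.png',cv2.resize(d,None,fx=3,fy=3,interpolation=cv2.INTER_CUBIC))
P=[]
for x,y in((-25,-120),(-25,120),(115,120),(115,-120)):P.append(np.r_[SC,0]+Rs@[x/1e3,y/1e3,.2])
print((proj(c,P)-[70,85]+.5)*3-.5)
print(key(.07)); s=go(key(.07)+N*.069,RP); go(key(.07)+N*.019,None,s)
E
```

```text
15.65 [0.4189 0.3215 0.2782] [[-0.991   0.1342  0.0012]
 [ 0.1342  0.991   0.0006]
 [-0.0011  0.0008 -1.    ]] 0.003031666954352091 [-0.4286  0.2338 -0.3227  1.8231  0.0831  1.0964  0.6551]
[[313.3125 320.7192]
 [ 51.052  281.365 ]
 [ 79.9482 125.2463]
 [340.7284 159.8648]]
[0.4723 0.3859 0.079 ]
turn [ 0.003  -0.4526  0.0099]
shift [1.1959 1.7802 3.2318] rows>= 3.2317638079524604
shift [0.   0.   1.25] rows>= 1.25
```

View pics/t4.png

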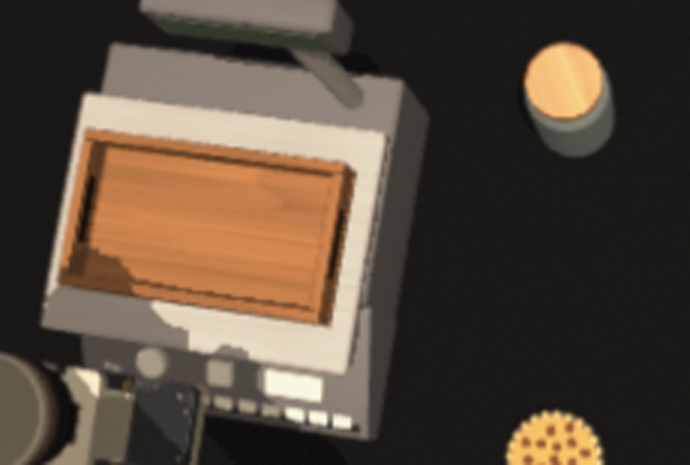

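The crop shows the tray centred on the platter: corners (58,283) and (354,168), about 10 mm off in y, within tolerance. The tare key is at (151,362). Now the tare approach.

Call:
play_rows:
  motion:
    - [[0,-0.151,0.005],[0,0,0],-1]
    - [[0,-0.151,0.005],[0,0,0],-1]
    - [[0,-0.151,0],[0,0,0],-1]
    - [[0,0,0],[0.4,0.6,0],-1]
    - [[0,0,0],[0.4,0.6,0],-1]
    - [[0,0,0],[0.4,0.58,0.2],-1]
    - [[0,0,0],[0,0,0.8],-1]
    - [[0,0,0],[0,0,0.8],-1]
    - [[0,0,0],[0,0,0.8],-1]
    - [[0,0,0],[0,0,0.6],-1]
    - [[0,0,0],[0,0,0],-1]
    - [[0,0,0],[0,0,0],-1]

```text
clock: 17.2
tcp_pos: [0.442, 0.3909, 0.1423]
tool_rot: [[-0.889, 0.15, 0.434], [0.136, 0.989, -0.063], [-0.438, 0.003, -0.899]]
contact_force: [0.0, 0.0, 0.6]
opening: 0.004
gripper_force: 0.0
```

Run:
```python
from h import *
o=readout.get_obs();print(o['clock'],o['tcp_pos'],o['opening'],o['qpos'],o['contact_force'])
s=go(key(.07)+N*.019,RP)
c=cam('wrist','w5.png')
for y in(.07,0,-.075):print(proj(c,[key(y)]))
print('tip',proj(c,[o['tcp_pos']+.019*np.array(o['tool_rot'])[:,2]]))
for k in('tare_top','zero_top','print_top'):print(k,[(np.round(d['position']),round(d['conf'],2)) for d in finder.recognise('wrist',k)][:3])
```

```text
17.2 [0.442  0.3909 0.1423] 0.0035000878281859545 [-0.7663  0.4231 -0.2889  2.0225  0.874   0.7215 -0.2778] [0.0358 0.0162 0.6375]
turn [-0.0019 -0.0001 -0.0116]
shift [ 0.0042 -0.0194  1.284 ] rows>= 1.283992222056933
[[273.9306 226.4634]]
[[183.5305 227.2401]]
[[ 89.2136 227.9069]]
tip [[275.088  257.0576]]
tare_top [(array([275., 228.]), 0.66)]
zero_top [(array([186., 223.]), 0.69)]
print_top [(array([ 92., 226.]), 0.81), (array([165., 206.]), 0.67)]
```

View pics/w5.png

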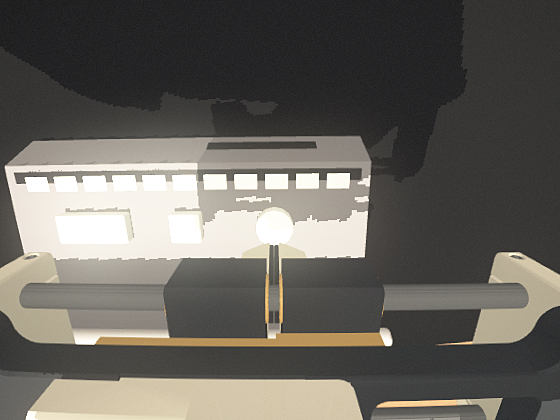

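The wrist view puts the tare key at (275,228), matching the projection (274,226), with the shut fingers lined up on it. Pressing.

Call:
play_rows:
  motion:
    - [[0,0,-0.01],[0,0,0.4],-1]
    - [[0,0,0],[0,0,0.5],-1]
    - [[0,0,0],[0,0,0.25],-1]
    - [[0,0,0],[0,0,0.1],-1]
    - [[0,0,0],[0,0,0.06],-1]
    - [[0,0,0],[0,0,0.06],-1]
    - [[0,0,0],[0,0,0.03],-1]
    - [[0,0,0],[0,0,0],-1]

```text
clock: 18.4
tcp_pos: [0.466, 0.3865, 0.0909]
tool_rot: [[-0.891, 0.14, 0.433], [0.125, 0.99, -0.064], [-0.438, -0.003, -0.899]]
contact_force: [-3.9, -1.6, 2.5]
opening: 0.003
gripper_force: 2.0
```

Call:
play_rows:
  motion:
    - [[0,0,0],[0,0,0.03],-1]
    - [[0,0,0],[0,0,0.03],-1]
    - [[0,0,0],[0,0,0],-1]

```text
clock: 18.77
tcp_pos: [0.4667, 0.3865, 0.0895]
tool_rot: [[-0.89, 0.14, 0.433], [0.125, 0.99, -0.064], [-0.438, -0.003, -0.899]]
contact_force: [-9.8, -3.6, 11.7]
opening: 0.007
gripper_force: 7.4
```

Fully down (about 16 N). Retracting, with the next move worked out in the meantime.

Call:
play_rows:
  motion:
    - [[0,0,0],[0,0,-0.3],-1]
    - [[0,0,0],[0,0,-0.6],-1]
    - [[0,0,0],[0,0,-0.9],-1]
    - [[0,0,0],[0,0,-1],-1]
    - [[0,0,0],[0,0,-1],-1]
    - [[0,0,0],[0,0,-1],-1]
    - [[0,0.151,0],[0,0,0],-1]
    - [[0,0.151,0],[0,0,0],-1]
    - [[0,0.151,0],[0,0,0],1]

```text
clock: 19.9
tcp_pos: [0.3847, 0.3995, 0.263]
tool_rot: [[-0.99, 0.139, -0.002], [0.139, 0.99, 0.001], [0.003, 0.001, -1.0]]
contact_force: [-0.3, 0.2, -1.9]
opening: 0.07
gripper_force: 0.0
```

Run:
```python
from h import *
o=readout.get_obs();print(o['clock'],o['tcp_pos'],o['qpos'],o['contact_force'])
c=cam('top')
f=lambda u,v:((u+.5)/4-.5+315,(v+.5)/4-.5+100)
print(finder.recognise('top','loaf')[:4])
print('c',atz(c,f(204,377),.05),'far',atz(c,f(200,250),.03),'near',atz(c,f(203,502),.03))
a,b=atz(c,f(206,293),.06),atz(c,f(212,452),.06);print('marks',a,b,(a+b)/2)
s=go(np.r_[atz(c,f(204,377),.05)[:2],.22],down(1.57))
```

```text
19.9 [0.3847 0.3995 0.263 ] [-0.5054  0.3096 -0.4209  1.7742  0.1381  1.088   0.4583] [-0.2656  0.2442 -1.9001]
[{'position': [345.3, 299.6], 'conf': 0.9}, {'position': [366.2, 193.9], 'conf': 0.85}, {'position': [454.9, 231.3], 'conf': 0.62}]
c [ 0.5157 -0.3226  0.05  ] far [ 0.6117 -0.3235  0.03  ] near [ 0.4257 -0.3255  0.03  ]
marks [ 0.5754 -0.3224  0.06  ] [ 0.4611 -0.3266  0.06  ] [ 0.5182 -0.3245  0.06  ]
turn [-0.0015  0.0007 -0.1478]
shift [ -3.1794 -17.9855   1.0422] rows>= 17.98547718947728
```

Call:
play_rows:
  motion:
    - [[0,0,-0.148],[0,0,0],1]
    - [[0,0,0],[-0.15,-0.9,0],1]
    - [[0,0,0],[-0.18,-1,0],1]
    - [[0,0,0],[-0.18,-1,0],1]
    - [[0,0,0],[-0.18,-1,0],1]
    - [[0,0,0],[-0.18,-1,0],1]
    - [[0,0,0],[-0.18,-1,0],1]
    - [[0,0,0],[-0.18,-1,0],1]
    - [[0,0,0],[-0.18,-1,0],1]
    - [[0,0,0],[-0.18,-1,0],1]
    - [[0,0,0],[-0.18,-1,0],1]
    - [[0,0,0],[-0.18,-1,0],1]

```text
clock: 21.5
tcp_pos: [0.4651, -0.0374, 0.2625]
tool_rot: [[-1.0, -0.009, 0.001], [-0.009, 1.0, -0.006], [-0.001, -0.006, -1.0]]
contact_force: [-0.2, 0.1, 0.2]
opening: 1.001
gripper_force: 0.0
```

Call:
play_rows:
  motion:
    - [[0,0,0],[-0.18,-1,0],1]
    - [[0,0,0],[-0.18,-1,0],1]
    - [[0,0,0],[-0.18,-1,0],1]
    - [[0,0,0],[-0.18,-1,0.2],1]
    - [[0,0,0],[-0.18,-1,0.3],1]
    - [[0,0,0],[-0.18,-1,0.3],1]
    - [[0,0,0],[-0.15,-0.8,0.2],1]
    - [[0,0,0],[0,-0.3,0],1]
    - [[0,0,0],[0,0,0],1]
    - [[0,0,0],[0,0,0],1]

```text
clock: 22.75
tcp_pos: [0.5172, -0.3186, 0.2237]
tool_rot: [[-1.0, -0.01, 0.0], [-0.01, 1.0, -0.003], [-0.0, -0.003, -1.0]]
contact_force: [-0.4, -0.0, -0.7]
opening: 0.999
gripper_force: 0.0
```

Run:
```python
from h import *
o=readout.get_obs();print(o['clock'],o['tcp_pos'],o['tool_rot'],o['qpos'])
c=cam('wrist','w6.png')
ax=np.array([.6117-.4257,.002,0]);ax/=np.linalg.norm(ax)
m=np.array([.5182,-.324,0])
print(proj(c,[m+ax*.092+[0,0,.03],m-ax*.092+[0,0,.03],m+[0,.028,.035],m-[0,.028,-.035]]))
print(finder.recognise('wrist','loaf')[:3])
s=go([.5182,-.3240,.12],down(1.57+.01))
```

```text
22.75 [ 0.5172 -0.3186  0.2237] [[-1.     -0.0095  0.0002]
 [-0.0095  1.     -0.0026]
 [-0.0002 -0.0026 -1.    ]] [ 0.4742  0.4112  0.0421  1.6991 -0.0171  1.0303  2.1019]
[[270.6731 260.5039]
 [270.0945 107.9272]
 [294.4419 191.4315]
 [246.2427 190.9167]]
[{'position': [267.3, 186.3], 'conf': 0.97}, {'position': [296.2, 8.8], 'conf': 0.78}, {'position': [32.1, 119.5], 'conf': 0.65}]
turn [-0.0027  0.0003  0.0003]
shift [-0.0236 -0.1277  2.5937] rows>= 2.593650802260767
```

View pics/w6.png

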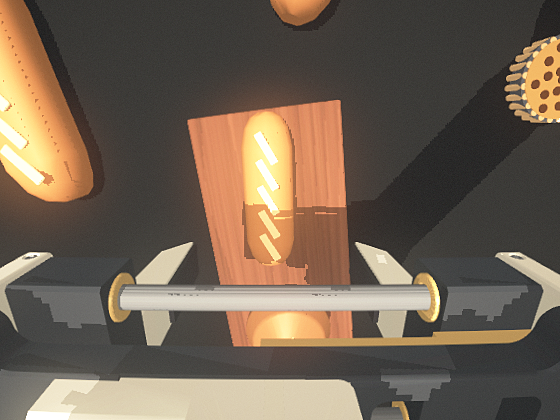

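The wrist view shows the loaf at columns 245–294, rows 110–265, centred between the fingers and matching the projection. Descending and gripping.

Call:
play_rows:
  motion:
    - [[0,0,0],[-0.04,-0.13,0.5],1]
    - [[0,0,0],[0,0,0.9],1]
    - [[0,0,0],[0,0,0.9],1]
    - [[0,0,0],[0,0,0.9],1]
    - [[0,0,0],[0,0,0.7],1]
    - [[0,0,0],[0,0,0.5],1]
    - [[0,0,0],[0,0,0.2],1]
    - [[0,0,0],[0,0,0.08],1]
    - [[0,0,0],[0,0,0],1]
    - [[0,0,0],[0,0,0],0.4]
    - [[0,0,0],[0,0,0],-0.2]
    - [[0,0,0],[0,0,0],-0.5]

```text
clock: 24.35
tcp_pos: [0.5184, -0.3264, 0.0365]
tool_rot: [[-1.0, -0.007, 0.0], [-0.007, 1.0, -0.003], [-0.0, -0.003, -1.0]]
contact_force: [-0.0, -0.0, -0.9]
opening: 0.725
gripper_force: 0.0
```

Call:
play_rows:
  motion:
    - [[0,0,0],[0,0,0],-1]
    - [[0,0,0],[0,0,0],-1]
    - [[0,0,0],[0,0,0],-1]
    - [[0,0,0],[0,0,0],-1]
    - [[0,0,0],[0,0,0],-1]

```text
clock: 24.98
tcp_pos: [0.5183, -0.3262, 0.0362]
tool_rot: [[-1.0, -0.007, -0.0], [-0.007, 1.0, -0.003], [0.0, -0.003, -1.0]]
contact_force: [-0.3, 1.3, 3.2]
opening: 0.59
gripper_force: 29.9
```

Call:
play_rows:
  motion:
    - [[0,0,0],[0,0,-0.15],-1]
    - [[0,0,0],[0,0,-0.3],-1]
    - [[0,0,0],[0,0,-0.5],-1]
    - [[0,0,0],[0,0,-0.7],-1]
    - [[0,0,0],[0,0,-0.8],-1]
    - [[0,0,0],[0,0,-0.8],-1]
    - [[0,0,0],[0,0,-0.8],-1]
    - [[0,0,0],[0,0,-0.8],-1]
    - [[0,0,0],[0,0,-0.6],-1]
    - [[0,0,0],[0,0,-0.4],-1]
    - [[0,0,0],[0,0,-0.1],-1]
    - [[0,0,0],[0,0,0],-1]

```text
clock: 26.48
tcp_pos: [0.518, -0.3254, 0.2737]
tool_rot: [[-1.0, -0.007, -0.001], [-0.007, 1.0, -0.002], [0.001, -0.002, -1.0]]
contact_force: [-0.2, 0.3, -1.9]
opening: 0.585
gripper_force: 29.9
```

Call:
play_rows:
  motion:
    - [[0,0,0.08],[0,0,0],-1]
    - [[0,0,0.15],[0,0,0],-1]
    - [[0,0,0.15],[0,0,0],-1]
    - [[0,0,0.15],[0,0,0],-1]
    - [[0,0,0.15],[0,0,0],-1]
    - [[0,0,0.15],[0,0,0],-1]
    - [[0,0,0.15],[0,0,0],-1]
    - [[0,0,0.15],[0,0,0],-1]
    - [[0,0,0.15],[0,0,0],-1]
    - [[0,0,0.15],[0,0,0],-1]
    - [[0,0,0.15],[0,0,0],-1]
    - [[0,0,0.13],[0,0,0],-1]

```text
clock: 27.98
tcp_pos: [0.5177, -0.3251, 0.2724]
tool_rot: [[0.136, 0.991, -0.003], [0.991, -0.136, -0.002], [-0.002, -0.003, -1.0]]
contact_force: [0.2, -0.6, -1.0]
opening: 0.589
gripper_force: 29.9
```

Run:
```python
from h import *
o=readout.get_obs();print(o['clock'],o['tcp_pos'],o['moment'],o['contact_force'],o['opening'],o['qpos'])
c=cam('top')
# tray fit from crop t4 corners
from scipy.optimize import least_squares
px=(np.array([(329,325),(58,283),(86,130),(354,168)],float)+.5)/3-.5+[70,85]
Q=np.array([(-.07,-.12),(-.07,.12),(.07,.12),(.07,-.12)])
def f(v):
    C,S=np.cos(v[2]),np.sin(v[2]);return (proj(c,np.c_[v[0]+C*Q[:,0]-S*Q[:,1],v[1]+S*Q[:,0]+C*Q[:,1],np.full(4,.2)])-px).ravel()
r=least_squares(f,[.59,.3,-.14]);v=r.x;print('tray',v,abs(r.fun).max(),'in platter',Rs.T@(np.r_[v[:2],0]-np.r_[SC,0])-[.045,0,0])
go(np.r_[v[:2],.27],down(v[2]))
```

```text
27.975 [ 0.5177 -0.3251  0.2724] [-0.0713  0.0732  0.0162] [ 0.1894 -0.5891 -1.0206] 0.5890942672653934 [ 0.2393  0.3891  0.3621  1.6447 -0.1453  1.1365  0.5018]
tray [ 0.5852  0.2891 -0.1413] 1.6033845201284862 in platter [-0.0028 -0.0103  0.    ]
turn [-0.0027  0.0021  0.0003]
shift [15.4389 -0.4924  0.0597] rows>= 15.438923123709547
```

Call:
play_rows:
  motion:
    - [[0,0,0],[0.4,0,0],-1]
    - [[0,0,0],[0.8,-0.02,0],-1]
    - [[0,0,0],[1,-0.03,0],-1]
    - [[0,0,0],[1,-0.03,0],-1]
    - [[0,0,0],[1,-0.04,0],-1]
    - [[0,0,0],[1,-0.04,0],-1]
    - [[0,0,0],[1,-0.04,0],-1]
    - [[0,0,0],[1,-0.04,0],-1]
    - [[0,0,0],[1,-0.04,0],-1]
    - [[0,0,0],[1,-0.04,0],-1]
    - [[0,0,0],[1,-0.03,0],-1]
    - [[0,0,0],[1,-0.03,0],-1]

```text
clock: 29.52
tcp_pos: [0.5612, 0.123, 0.2724]
tool_rot: [[0.128, 0.992, -0.001], [0.992, -0.128, -0.003], [-0.003, -0.001, -1.0]]
contact_force: [0.6, 0.4, -1.4]
opening: 0.585
gripper_force: 29.9
```

Call:
play_rows:
  motion:
    - [[0,0,0],[1,-0.03,0],-1]
    - [[0,0,0],[1,-0.03,0],-1]
    - [[0,0,0],[0.9,-0.03,0],-1]
    - [[0,0,0],[0.7,-0.02,0],-1]
    - [[0,0,0],[0.4,0,0],-1]
    - [[0,0,0],[0.2,0,0],-1]
    - [[0,0,0],[0,0,0],-1]
    - [[0,0,0],[0,0,0],-1]

```text
clock: 30.52
tcp_pos: [0.5802, 0.286, 0.2723]
tool_rot: [[0.133, 0.991, -0.0], [0.991, -0.133, -0.004], [-0.004, 0.0, -1.0]]
contact_force: [-0.1, -0.5, -1.3]
opening: 0.588
gripper_force: 29.9
```

Run:
```python
from h import *
o=readout.get_obs();print(o['clock'],o['tcp_pos'],o['contact_force'],o['opening'])
go([.5852,.2891,.168+.0245],down(-.1413))
cam('top','t7.png');i=cv2.imread('pics/t7.png');cv2.imwrite('pics/t7.png',cv2.resize(cv2.convertScaleAbs(i[85:240,50:280],alpha=1.4,beta=20),None,fx=3,fy=3))
```

```text
30.525 [0.5802 0.286  0.2723] [-0.103  -0.5263 -1.254 ] 0.5880402984237026
turn [0.0001 0.0037 0.0078]
shift [0.0947 0.1132 1.9953] rows>= 1.9953387994378513
```

View pics/t7.png

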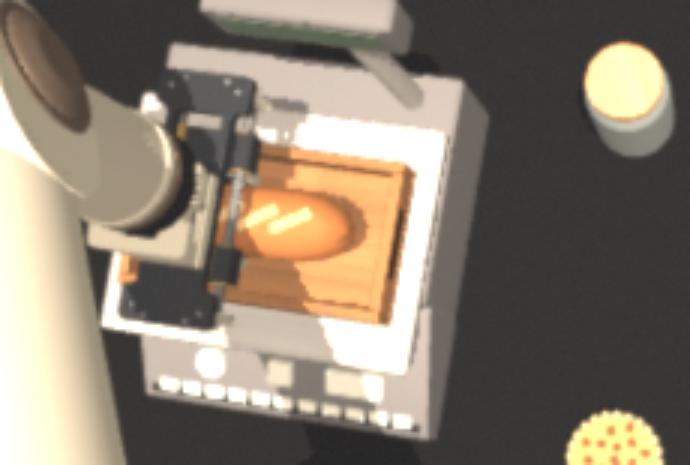

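The crop shows the loaf centred over the tray's middle line, with its free end at (360,228) inside the tray. Lowering.

Call:
play_rows:
  motion:
    - [[0,0,0.008],[0.1,0.11,0.15],-1]
    - [[0,0,0],[0,0,0.3],-1]
    - [[0,0,0],[0,0,0.35],-1]
    - [[0,0,0],[0,0,0.35],-1]
    - [[0,0,0],[0,0,0.35],-1]
    - [[0,0,0],[0,0,0.2],-1]
    - [[0,0,0],[0,0,0.1],-1]
    - [[0,0,0],[0,0,0.06],-1]
    - [[0,0,0],[0,0,0.05],-1]
    - [[0,0,0],[0,0,0.03],-1]
    - [[0,0,0],[0,0,0],-1]
    - [[0,0,0],[0,0,0],-1]

```text
clock: 32.08
tcp_pos: [0.5848, 0.2908, 0.1949]
tool_rot: [[0.139, 0.99, -0.0], [0.99, -0.139, -0.003], [-0.003, 0.0, -1.0]]
contact_force: [0.1, 0.8, -2.7]
opening: 0.587
gripper_force: 29.9
```

Call:
play_rows:
  motion:
    - [[0,0,0],[0,0,0.03],-1]
    - [[0,0,0],[0,0,0.03],-1]
    - [[0,0,0],[0,0,0],-1]
    - [[0,0,0],[0,0,0],-1]

```text
clock: 32.58
tcp_pos: [0.5847, 0.2908, 0.1923]
tool_rot: [[0.139, 0.99, -0.0], [0.99, -0.139, -0.003], [-0.003, -0.0, -1.0]]
contact_force: [0.7, 0.3, -1.3]
opening: 0.585
gripper_force: 29.9
```

Call:
play_rows:
  motion:
    - [[0,0,0],[0,0,0.03],-1]
    - [[0,0,0],[0,0,0],-1]
    - [[0,0,0],[0,0,0],-1]

```text
clock: 32.95
tcp_pos: [0.5848, 0.2908, 0.1922]
tool_rot: [[0.139, 0.99, -0.0], [0.99, -0.139, -0.002], [-0.002, 0.0, -1.0]]
contact_force: [-1.2, -2.0, 5.2]
opening: 0.59
gripper_force: 29.9
```

Contact felt, so I'm releasing, rising and backing off to the front.

Call:
play_rows:
  motion:
    - [[0,0,0],[0,0,0],0.3]
    - [[0,0,0],[0,0,0],0.42]
    - [[0,0,0],[0,0,0],0.42]
    - [[0,0,0],[0,0,0],0.42]
    - [[0,0,0],[0,0,-0.1],0.42]
    - [[0,0,0],[0,0,-0.3],0.42]
    - [[0,0,0],[0,0,-0.5],0.42]
    - [[0,0,0],[0,0,-0.7],0.42]
    - [[0,0,0],[0,0,-0.7],0.42]
    - [[0,0,0],[0,-0.5,0],0.42]
    - [[0,0,0],[0,-1,0],-1]
    - [[0,0,0],[0,-1,0],-1]

```text
clock: 34.45
tcp_pos: [0.4852, 0.3053, 0.2849]
tool_rot: [[0.14, 0.99, 0.001], [0.99, -0.14, -0.001], [-0.001, 0.002, -1.0]]
contact_force: [-0.5, 0.4, 0.9]
opening: 0.543
gripper_force: 0.0
```

Call:
play_rows:
  motion:
    - [[0,0,-0.157],[0,-1,0],-1]
    - [[0,0,-0.157],[0.6,-0.6,0],-1]
    - [[0,0,-0.157],[0,0,0],-1]
    - [[0,0,-0.157],[0,0,0],-1]
    - [[0,0,-0.157],[0,0,0],-1]
    - [[0,0,-0.157],[0,0,0],-1]
    - [[0,0,-0.157],[0,0,0],-1]
    - [[0,0,-0.157],[0,0,0],-1]
    - [[0,0,-0.157],[0,0,0],-1]
    - [[0,0,-0.157],[0,0,0],-1]

```text
clock: 35.7
tcp_pos: [0.4222, 0.3344, 0.2849]
tool_rot: [[-0.991, 0.135, 0.002], [0.135, 0.991, -0.002], [-0.002, -0.001, -1.0]]
contact_force: [0.3, -0.4, -0.6]
opening: 0.003
gripper_force: 0.0
```

Run:
```python
from h import *
o=readout.get_obs();print(o['clock'],o['tcp_pos'],o['opening'],o['contact_force'])
c=cam('top');cv2.imwrite('pics/t8.png',cv2.resize(c['img'][85:240,50:280],None,fx=3,fy=3,interpolation=cv2.INTER_CUBIC))
print(finder.recognise('top','loaf')[:3],finder.recognise('top','tray')[:2])
print(proj(c,[[.5852,.2891,.2]]))
s=go(key(-.075)+N*.079,RP); go(key(-.075)+N*.019,None,s)
```

```text
35.7 [0.4222 0.3344 0.2849] 0.003246268181706067 [ 0.258  -0.3773 -0.5914]
[{'position': [457.5, 231.3], 'conf': 0.81}, {'position': [346.2, 299.7], 'conf': 0.7}, {'position': [140.3, 160.8], 'conf': 0.62}] [{'position': [137.5, 151.7], 'conf': 0.86}, {'position': [144.3, 162.5], 'conf': 0.45}]
[[137.704  159.8627]]
turn [-0.0025 -0.4523 -0.0044]
shift [ 1.2981 -2.1741  3.1073] rows>= 3.107258444908938
shift [0.  0.  1.5] rows>= 1.4999999999999996
```

View pics/t8.png

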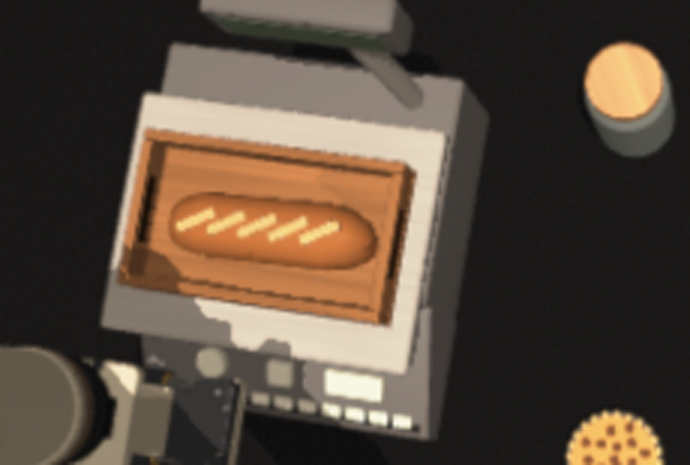

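The crop shows the loaf lying upright in the tray: loaf centre (273,231), tray centre (266,227). Now for the print key.

Call:
play_rows:
  motion:
    - [[0,-0.151,0],[0,0,0],-1]
    - [[0,-0.151,0],[0,0,0],-1]
    - [[0,-0.15,-0.004],[0,0,0],-1]
    - [[0,0,0],[0.4,-0.7,0],-1]
    - [[0,0,0],[0.5,-0.8,0],-1]
    - [[0,0,0],[0.4,-0.67,0.1],-1]
    - [[0,0,0],[0,0,0.8],-1]
    - [[0,0,0],[0,0,0.8],-1]
    - [[0,0,0],[0,0,0.8],-1]
    - [[0,0,0],[0,0,0.6],-1]
    - [[0,0,0],[0,0,0],-1]
    - [[0,0,0],[0,0,0],-1]

```text
clock: 37.35
tcp_pos: [0.4173, 0.2472, 0.1501]
tool_rot: [[-0.891, 0.138, 0.433], [0.123, 0.99, -0.063], [-0.437, -0.003, -0.899]]
contact_force: [-0.3, 0.1, 0.9]
opening: 0.005
gripper_force: 0.0
```

Run:
```python
from h import *
s=go(key(-.075)+N*.019,RP)
c=cam('wrist');print(proj(c,[key(-.075),key(0)]))
for k in('print_top','zero_top'):print(k,[(np.round(d['position']),round(d['conf'],2)) for d in finder.recognise('wrist',k)][:3])
```

```text
turn [-0.0021 -0.001   0.002 ]
shift [-0.0135  0.001   1.5099] rows>= 1.5098508941676638
[[274.9707 223.3356]
 [368.2935 223.5984]]
print_top [(array([275., 223.]), 0.94)]
zero_top [(array([368., 219.]), 0.71), (array([146., 324.]), 0.67), (array([ 24., 158.]), 0.36)]
```

Call:
play_rows:
  motion:
    - [[0,0,0],[0,0,0.4],-1]
    - [[0,0,0],[0,0,0.6],-1]
    - [[0,0,0],[0,0,0.35],-1]
    - [[0,0,0],[0,0,0.14],-1]
    - [[0,0,0],[0,0,0.08],-1]
    - [[0,0,0],[0,0,0.07],-1]
    - [[0,0,0],[0,0,0.05],-1]
    - [[0,0,0],[0,0,0.03],-1]
    - [[0,0,0],[0,0,0],-1]
    - [[0,0,0],[0,0,0],-1]

```text
clock: 38.75
tcp_pos: [0.4462, 0.2426, 0.089]
tool_rot: [[-0.891, 0.136, 0.434], [0.121, 0.991, -0.063], [-0.438, -0.004, -0.899]]
contact_force: [-16.6, -4.0, 27.8]
opening: 0.004
gripper_force: 16.1
```

Fully down. Retracting.

Call:
play_rows:
  motion:
    - [[0,0,0],[0,0,-0.3],-1]
    - [[0,0,0],[0,0,-0.6],-1]
    - [[0,0,0],[0,0,-0.9],-1]
    - [[0,0,0],[0,0,-1],-1]
    - [[0,0,0],[0,0,-1],-1]
    - [[0,0,0],[0,0,-0.8],-1]
    - [[0,0,0],[0,0,-0.3],-1]
    - [[0,0,0],[0,0,0],-1]
    - [[0,0,0],[0,0,0],-1]
    - [[0,0,0],[0,0,0],-1]

```text
clock: 40.0
tcp_pos: [0.3621, 0.2539, 0.2623]
tool_rot: [[-0.892, 0.137, 0.431], [0.121, 0.991, -0.065], [-0.435, -0.006, -0.9]]
contact_force: [-0.2, -0.0, -0.2]
opening: 0.005
gripper_force: 0.0
```

Run:
```python
from h import *
c=cam('top')
print(finder.recognise('top','tray')[:2],finder.recognise('top','loaf')[:4],readout.get_obs()['contact_force'])
a=cv2.imread('pics/t8.png');b=cv2.resize(c['img'][85:240,50:280],None,fx=3,fy=3,interpolation=cv2.INTER_CUBIC)
print('tray region change',np.median(cv2.absdiff(a,b)[130:320,130:400]))
print(robot.sign_off())
```

```text
[{'position': [134.0, 148.1], 'conf': 0.87}] [{'position': [142.9, 160.3], 'conf': 0.96}, {'position': [455.6, 228.3], 'conf': 0.95}, {'position': [347.4, 299.9], 'conf': 0.79}] [-0.0095  0.5962  0.3211]
tray region change 0.0
the job is handed in; nothing more can be done
None
```

The tray is on the platter, the tare key was pressed, the long loaf lies in the tray, and the print key was pressed; I handed the job in at 40 s without seeing a verdict.

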